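# Pack the microscope objectives into their fitted case and put the cover on

## Robot

A 7-joint arm with a two-finger parallel gripper is mounted at the origin on a cart in front of the work surface, level with it; the furniture and walls round the work are solid. World frame = base frame: x ahead of the robot, y to its left, z up, the work surface at z = 0. Lengths are in m, angles in rad, forces in N, time in s.
With the tool pointing down it reaches from about 0.425 to 1.025 m from the base axis. Payload 9.4 kg.
Tool frame: the origin (TCP) lies at the centre of the arm's flange, where the gripper is bolted on; the fingertips stand 173 mm ahead of it and the grasp point (between the pads) lies 155 mm ahead of it; z points along the fingers, y is the line along which they close (so a half turn about z gives the same grasp; the last joint's range is limited). The gripper opens to 85 mm and grips with 20 to 120 N. Pads are 22 mm wide; open, the fingers measure 114 mm over their backs; the gripper's body (76 mm by 85 mm) begins 54 mm behind the grasp point. The pads swing forward as they close: fully open they stand 13 mm farther back than shut.
Start: joints at [1.065, 0.599, -0.003, 1.599, 0.002, 0.943, -0.08], TCP at [0.301, -0.659, 0.405] pointing down, gripper open.
Joint ranges: [-2.57, 2.57], [-0.35, 1.97], [-1.29, 1.29], [0.11, 2.56], [-1.05, 4.19], [0.11, 1.86], [-2.63, 2.63]. Speed limits (rad/s): [2.22, 2.22, 3.01, 3.01, 3.14, 3.14, 3.14].

## Interface

Orientations are given as a unit quaternion [w, x, y, z].
In Python, from workcell import monitor, eyes, env gives the robot as it stands. The module is installed in compiled form; this text tells all that it offers.
- The arm moves only by the tool step_arm, never from a script. Its argument "rows" is text: rows parted by semicolons, each of 5 numbers parted by spaces: the opening, from 0 (shut) to 1 (fully open), then the shift along the tool's x, y, z in cm, then the turn about the tool's z in rad. In form: jaw x y z turn; .... A call has 1 to 5 rows; each row is the pose to reach, as a shift and turn from the pose commanded when the call began, along the tool's axes at that moment; what a row does not reach only later rows make up. A row lasts 1/8 s, in which the tool goes at most 62.5 mm and 10.7 degrees, less where a joint would pass 70% of its speed; a pose out of reach is approached as far as the arm can. A call with a gripper value outside its range is refused whole. The fingers move at their own pace and stop on an object; "newtons" is the grip in N (left out, the last holds). Time passes only in rows, so rows that repeat a pose let the fingers close. It gives the time, the measured TCP pose, the force, the opening and the grip force at its end, in the units of the state.
- monitor.state(): the state, without advancing time (a new reading comes with each control period).
- eyes.get_image(name): name is "scene" or "top" or "wrist"; returns a dict with "color" (480x640x3 uint8, red, green, blue), "fx", "fy", "cx", "cy" (pixels), "R" (3x3) and "t" (3): a world point X has camera coordinates R X + t. Camera axes: x right, y down, z forward; pixel columns grow to the right and rows downward; lengths in m; the calibration is good to about 2 mm. A picture is of the moment at which its call begins. There is no depth.
- env.sign_off(): hands the job in; it is judged then, once.
The state is a dict: "t": time; "joints": joint angles; "joint_vel": joint speeds; "tau": joint torques, N m; "ee_pos": TCP position; "orientation": TCP orientation; "contact_force": force on the tool from outside, world axes, zero at the start; "wrist_torque": the same for the moment, N m; "gripper_width": finger opening in m; "gripper_force": force on a finger pad.
Only numpy, scipy, OpenCV 4.12 (cv2) and the standard library are available. Lean on these libraries where they do the work, as an engineer would, in place of code of your own. Each camera call takes 0.05 s, during which the arm holds its last target. There are 200 camera calls.

## Task

Put the three loose microscope objectives away in their open storage case: lower each one, upright and without dropping it, into the well bored for it, with its collar down on the well's floor (wide one in the wide shallow well, egg-shaped one in the middle well, slim one in the narrow deep well). Then set the case's cover squarely over them, down on the ledge all round, and let go. The eye loupe and the glass vial stand among them but do not belong in the case: leave both where they are.

Things in the scene. Friction and masses are not known exactly. Their poses are not given: they have to be found in the camera images.
- objective_wide: Wide, short microscope objective, standing: white barrel 42 mm in diameter, 36 mm tall in all, black knurled ring low down, steel collar (34 mm, 5 mm tall) at the bottom, bevelled front with flat glass on top. Straight barrel from 5 to 31 mm above its underside. Origin: centre of its underside, z up its axis. About 0.16 kg.
- objective_mid: Middle microscope objective, standing: egg-shaped white barrel with a black band, 34 mm in diameter (grips like an upright cylinder 33 mm across over its whole height), 46 mm tall. Origin: centre of its underside, z up its axis. About 0.15 kg.
- objective_slim: Slim, tall microscope objective, standing: white barrel 25 mm in diameter, 56 mm tall in all, black knurled ring low down, steel collar (20 mm, 6 mm tall) at the bottom, tapered tip. Straight barrel from 6 to 48 mm above its underside. Origin: centre of its underside, z up its axis. About 0.11 kg.
- well_wide: Light grey insert block fixed in the case, 64 x 57 x 36 mm, with one round well in its top, the wide one: 46 mm bore, 12 mm deep, mouth chamfered out to 54 mm. Origin: on the well's axis, centre of the block's underside, 4 mm above the worktop; well floor 24 mm and block top 36 mm above the origin. Axes parallel to the case's; the blocks change bays between starts.
- well_mid: Light grey insert block fixed in the case, 64 x 57 x 36 mm, with one round well in its top, the middle one: 38 mm bore, 22 mm deep, mouth chamfered out to 46 mm. Origin: on the well's axis, centre of the block's underside, 4 mm above the worktop; well floor 14 mm and block top 36 mm above the origin. Axes parallel to the case's; the blocks change bays between starts.
- well_slim: Light grey insert block fixed in the case, 64 x 57 x 36 mm, with one round well in its top, the narrow one: 29 mm bore, 32 mm deep, mouth chamfered out to 37 mm. Origin: on the well's axis, centre of the block's underside, 4 mm above the worktop; well floor 4 mm and block top 36 mm above the origin. Axes parallel to the case's; the blocks change bays between starts.
- case: Black open case, fixed, long side along its y. Plinth 93 (x) x 203 (y) mm with a ledge 26 mm above the worktop; inside it a rim, 75 x 185 mm outside, 40 mm above the worktop, level with the three blocks that fill it in a row along y, 58 mm apart. Seated objectives all stand 24 mm above the rim. Origin: centre of its underside, on the worktop.
- cover: Grey cover, mouth down: box 91 (x) x 201 (y) x 45 mm, inside 83 x 193 x 41 mm; black bar handle along its y over the centre, 14 mm thick (x), 80 mm long, 60 to 74 mm above the underside, 15 mm clear below. Origin: centre of its underside. Slips over the rim with 4 mm to spare a side, either way round; on the ledge its origin is 26 mm above the case's. About 0.3 kg.
- loupe: Black eye loupe, does not belong in the case: 35 mm wide at its foot with a pale ring, 31 mm tall, narrowing upward. Origin: centre of its underside. Leave it where it stands.
- vial: Clear glass vial with a screw cap and a paper label, does not belong in the case: 23 mm in diameter, 48 mm tall. Origin: centre of its underside. Leave it where it stands.
Things that resemble listed ones, but are neither listed nor needed, are in the scene too. What is shaped like the objective_wide but blue or green is not meant.

How it is judged:
On the way:
1. all three objectives stand on the floors of their own wells, cover not yet on (horizontal distance between objective_wide and well_wide below 0.008 m and z of objective_wide in the frame of well_wide between 0.021 and 0.027 m and angle between each of objective_wide, objective_mid, objective_slim's own z axis and vertical below 0.15 rad and horizontal distance between objective_mid and well_mid below 0.008 m and z of objective_mid in the frame of well_mid between 0.011 and 0.017 m and horizontal distance between objective_slim and well_slim below 0.008 m and z of objective_slim in the frame of well_slim between 0.001 and 0.007 m and horizontal distance between cover and case above 0.05 m), for 0.2 s.
At the end, for the whole second after the job is handed in: Each objective upright in its own well, within 8 mm of its axis and 3 mm of its floor; the cover on the ledge, within 10 mm sideways, 3 mm in height, 0.04 rad of tilt, 0.10 rad of yaw (either way round); all at rest; loupe and vial within 20 mm of where they stood (horizontal distance between objective_wide and well_wide below 0.008 m and z of objective_wide in the frame of well_wide between 0.021 and 0.027 m and angle between each of objective_wide, objective_mid, objective_slim's own z axis and vertical below 0.15 rad and horizontal distance between objective_mid and well_mid below 0.008 m and z of objective_mid in the frame of well_mid between 0.011 and 0.017 m and horizontal distance between objective_slim and well_slim below 0.008 m and z of objective_slim in the frame of well_slim between 0.001 and 0.007 m and horizontal distance between cover and case below 0.01 m and z of cover in the frame of case between 0.023 and 0.029 m and angle between cover's own z axis and vertical below 0.04 rad and angle between the y axis of cover and the y axis of case, either way round below 0.1 rad and linear speed of each of objective_wide, objective_mid, objective_slim, cover below 0.01 m/s and distance of each of loupe, vial from where it was at the start of the episode below 0.02 m); the robot touches nothing.
It fails at once if an objective drops or is rammed into its well (faster than 0.75 m/s there, a fall of about 3 cm) ((horizontal distance between objective_wide and well_wide below 0.03 m and z of objective_wide in the frame of well_wide below 0.074 m and linear speed of objective_wide above 0.75 m/s) or (horizontal distance between objective_mid and well_mid below 0.03 m and z of objective_mid in the frame of well_mid below 0.064 m and linear speed of objective_mid above 0.75 m/s) or (horizontal distance between objective_slim and well_slim below 0.03 m and z of objective_slim in the frame of well_slim below 0.054 m and linear speed of objective_slim above 0.75 m/s)).
It fails at once if the loupe or the vial is moved from its place (more than 40 mm) or knocked over (distance of any of loupe, vial from where it was at the start of the episode above 0.04 m or angle between any of loupe, vial's own z axis and vertical above 0.7 rad).
It also fails if it takes over 102 s, if anything falls off the work surface, if the arm or the gripper's body presses on something with over 40 N, if the wrist force passes 120 N, or if a joint passes its speed limit or range.

## Working session

There is one attempt and no reset: what is moved stays moved. The work goes in short steps, Python scripts to look and compute and a tool call to move; the robot and the scene stay as the last step left them, time stands still between calls to the robot, and variables do not carry over. Pictures are saved under pics/ and viewed, at most 14 in all, crops included, and the job is handed in when it is done.

Besides the shell and the picture viewer there is one more tool, called after ">>>" as name(argument=value, ...), one argument or row to a line, values as JSON. step_arm: Moves the arm, as the interface text tells. Its arguments: {"type":"object","properties":{"rows":{"type":"string"},"newtons":{"type":"number"}},"required":["rows"]}

```bash
mkdir -p pics; cat > h.py <<'E'
import numpy as np, cv2, pickle
from workcell import monitor, eyes, env
def grab(name, tag):
    d=eyes.get_image(name); cv2.imwrite(f'pics/{tag}.png', cv2.cvtColor(d['color'],cv2.COLOR_RGB2BGR)); pickle.dump(d,open(f'pics/{tag}.pkl','wb')); return d
def load(tag): return pickle.load(open(f'pics/{tag}.pkl','rb'))
def ray(d,u,v):
    R=np.array(d['R']);t=np.array(d['t']); c=-R.T@t
    r=R.T@np.array([(u-d['cx'])/d['fx'],(v-d['cy'])/d['fy'],1]); return c,r/np.linalg.norm(r)
def onplane(d,u,v,z):
    c,r=ray(d,u,v); return c+r*(z-c[2])/r[2]
def tri(obs):
    A=np.zeros((3,3));b=np.zeros(3)
    for d,u,v in obs:
        c,r=ray(d,u,v);P=np.eye(3)-np.outer(r,r);A+=P;b+=P@c
    return np.linalg.solve(A,b)
def proj(d,X):
    p=np.array(d['R'])@np.array(X)+np.array(d['t']); return p[0]/p[2]*d['fx']+d['cx'],p[1]/p[2]*d['fy']+d['cy']
E
python3 - <<'E'
from h import *
np.set_printoptions(precision=4,suppress=True)
for n in ['scene','top','wrist']:
    d=grab(n,n+'0'); R=np.array(d['R']); print(n,d['fx'],d['cx'],d['cy'],-R.T@np.array(d['t'])); print(R)
print(monitor.state())
E
```

```text
scene 593.1347371637293 310.51724075693227 243.72228423448334 [0.0022 0.8691 0.645 ]
[[-0.8527 -0.5223 -0.0071]
 [-0.2699  0.4523 -0.85  ]
 [ 0.4472 -0.7229 -0.5267]]
top 466.14077633810945 315.2966583606194 240.2051727767932 [0.281  0.0296 1.0863]
[[-0.0459 -0.9989  0.0034]
 [-0.9741  0.044  -0.2218]
 [ 0.2214 -0.0135 -0.9751]]
wrist 378.9393216025314 320.32394485589685 243.55964952893618 [ 0.3732 -0.6273  0.3742]
[[ 0.416  -0.9094 -0.0017]
 [-0.8659 -0.3967  0.3046]
 [-0.2777 -0.1252 -0.9525]]
{'t': 0.15, 'joints': array([ 1.0653,  0.6   , -0.0025,  1.5999,  0.0018,  0.9429, -0.0798]), 'joint_vel': array([ 0.0012, -0.0019,  0.0009, -0.0027,  0.0021,  0.0003,  0.0001]), 'tau': array([  0.0039, -77.6998,   1.5671, -25.8239,   0.0125,   0.0068,
         0.0001]), 'ee_pos': array([ 0.3014, -0.6592,  0.404 ]), 'orientation': array([-0.0006,  0.9771,  0.2128, -0.0002]), 'contact_force': array([ 0.3628, -0.4553,  0.222 ]), 'wrist_torque': array([-0.045 , -0.0534,  0.0155]), 'gripper_force': 0.0, 'gripper_width': 0.08512608911539203}
```

View pics/top0.png

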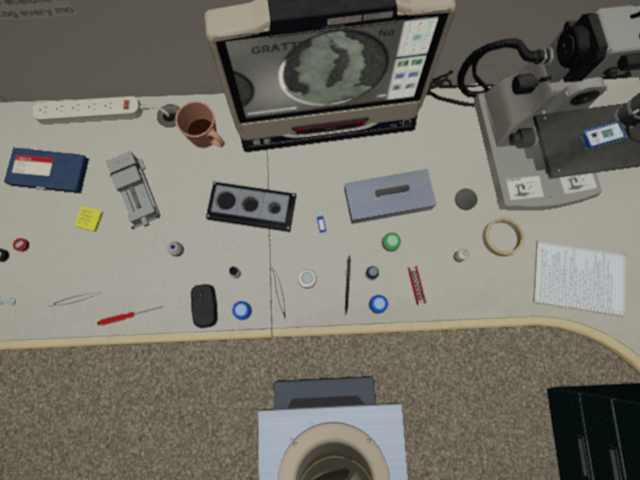

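View pics/scene0.png

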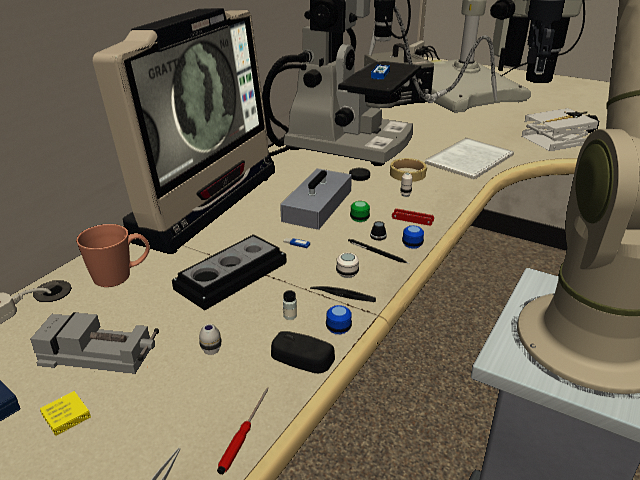

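The top view shows wide (307,279), mid (175,248), slim (461,255), vial (235,271) and loupe (373,271). The wells run wide (227,200), mid (250,204), slim (275,208), and the cover is at (390,195). The scene view agrees: wide (347,263), mid (210,338), slim (406,183). I'll do a coarse triangulation next, then refine with the wrist camera.

```bash
python3 - <<'E'
from h import *
np.set_printoptions(precision=4,suppress=True)
T=load('top0');S=load('scene0')
def blob(d,u,v,w):
    c=d['color'][v-w:v+w,u-w:u+w].astype(np.int16)
    bg=np.median(d['color'][v-w:v+w,u-w:u+w].reshape(-1,3),0)
    m=(np.abs(c-bg).sum(2)>45).astype(np.uint8)
    n,l,s,ce=cv2.connectedComponentsWithStats(cv2.morphologyEx(m,cv2.MORPH_CLOSE,np.ones((3,3))))
    k=max(range(1,n),key=lambda i:s[i,4]); return ce[k]+[u-w,v-w],s[k],s[k,:2]+[u-w,v-w]
for n,a,b,h in [('wide',(307,279,16),(347,263,22),.018),('mid',(175,248,16),(210,338,24),.023),('slim',(461,255,14),(406,183,18),.028),('vial',(235,271,13),(289,305,22),.024),('loupe',(373,271,13),(378,230,16),.015)]:
    ca,sa,_=blob(T,*a); cb,sb,_=blob(S,*b)
    print(n,ca,sa[2:],cb,sb[2:],'tri',tri([(T,*ca),(S,*cb)]),'plane',onplane(T,*ca,h)[:2],onplane(S,*cb,h)[:2])
# dark wells + case + cover
g=cv2.cvtColor(T['color'],cv2.COLOR_RGB2GRAY)
for u,v,z in [(227,200,.04),(250,204,.04),(275,208,.04),(390,195,.045)]: print(onplane(T,u,v,z))
m=((g<60)*1).astype(np.uint8)[175:235,200:300]
m=cv2.morphologyEx(m,cv2.MORPH_CLOSE,np.ones((5,5)));cs=max(cv2.findContours(m,0,2)[0],key=cv2.contourArea)
r=cv2.minAreaRect(cs);box=cv2.boxPoints(r)+[200,175];print('case',box,[onplane(T,*p,.026)[:2] for p in box])
hs=cv2.cvtColor(T['color'],cv2.COLOR_RGB2HSV);print('cover px',T['color'][205,380],T['color'][218,380],T['color'][245,330],T['color'][215,365])
im=np.vstack([np.hstack([cv2.resize(T['color'][165:235,195:305],(396,252)),cv2.resize(T['color'][160:230,335:445],(396,252))]),np.hstack([cv2.resize(S['color'][225:315,160:300],(396,252)),cv2.resize(S['color'][155:245,275:415],(396,252))])])
cv2.imwrite('pics/m1.png',im[:,:,::-1])
E
```

```text
wide [306.3659 282.8618] [ 19  17 123] [346.9387 264.7945] [ 25  26 506] tri [0.428  0.0418 0.0218] plane [0.4239 0.0399] [0.4355 0.0378]
mid [175.8349 248.7736] [ 17  16 212] [210.2932 339.8133] [ 23  31 498] tri [0.5173 0.3407 0.0208] plane [0.5166 0.34  ] [0.5157 0.3426]
slim [457.1807 257.1446] [12 13 83] [406.105  176.7055] [ 36  32 686] tri [ 0.4635 -0.3009  0.0566] plane [ 0.4664 -0.3109] [ 0.4884 -0.3572]
vial [234.6279 271.9457] [ 13  13 129] [289.3621 304.3399] [ 16  31 406] tri [0.4563 0.2038 0.0251] plane [0.4558 0.2036] [0.4578 0.2028]
loupe [371.9032 272.6344] [ 15  16 186] [378.0662 230.878 ] [ 18  20 287] tri [ 0.4422 -0.1128  0.0142] plane [ 0.4412 -0.113 ] [ 0.4426 -0.1113]
[0.6245 0.2176 0.04  ]
[0.6123 0.1638 0.04  ]
[0.5999 0.1056 0.04  ]
[ 0.6181 -0.1648  0.045 ]
case [[206.4004 218.7405]
 [211.9526 181.461 ]
 [295.4619 193.8986]
 [289.9097 231.178 ]] [array([0.5851, 0.2687]), array([0.6773, 0.256 ]), array([0.6371, 0.057 ]), array([0.5461, 0.0733])]
cover px [124 131 143] [104 103  98] [166 165 154] [128 133 146]
```

View pics/m1.png

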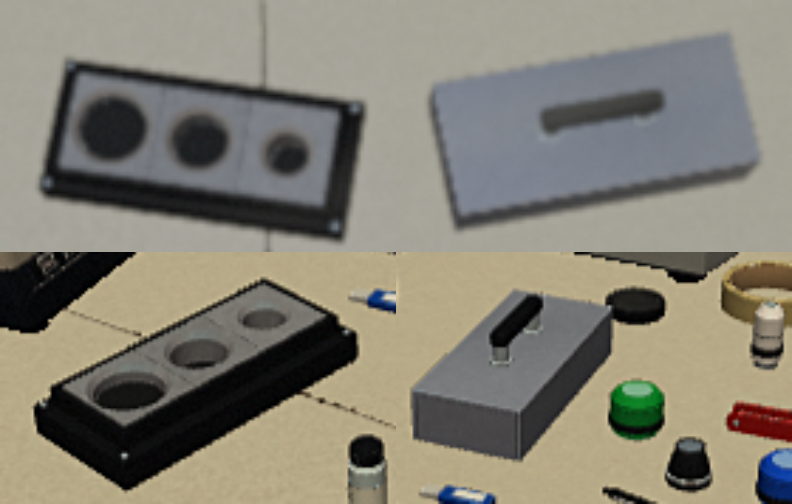

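The mosaic shows the cover with its handle (crop 541–663, 97–115), and the wells from the +y end are wide, mid, slim. I'll go over the slim objective first, turning the tool so the fingers will close along the case's x.

>>> step_arm(
  rows="0.9 6 -4.6 0 -0.18; 0.9 12 -9.2 0 -0.36; 0.9 18 -13.8 0 -0.54; 0.9 24 -18.5 0 -0.72; 0.9 29.8 -23.1 0 -0.9",
)

```text
t: 0.78
ee_pos: [0.4475, -0.3809, 0.4047]
orientation: [0.0, 0.785, 0.619, -0.0]
contact_force: [1.6, -0.8, 0.5]
gripper_width: 0.077
gripper_force: 0.0
```

>>> step_arm(
  rows="0.9 0 0 0 -0.05; 0.9 0 0 0 -0.05; 0.9 0 0 0 -0.05",
)

```text
t: 1.15
ee_pos: [0.4463, -0.3836, 0.4045]
orientation: [-0.0, 0.773, 0.635, -0.0]
contact_force: [-0.6, -0.6, 0.8]
gripper_width: 0.077
gripper_force: 0.0
```

```bash
cat >> h.py <<'E'
np.set_printoptions(precision=4,suppress=True)
def psi(s):
    w,x,y,z=s['orientation']; return np.arctan2(2*(x*y+w*z),1-2*(y*y+z*z))
def go(X,Y,Z,P=None):
    s=monitor.state();p=psi(s);c,q=np.cos(p),np.sin(p);D=np.array([X,Y,Z])-s['ee_pos']
    print('t',s['t'],'pos',s['ee_pos'],'psi',p,'F',s['contact_force'],'w',s['gripper_width'])
    print('cm x,y,z:',100*np.array([D@[c,q,0],D@[q,-c,0],-D[2]]),'turn',None if P is None else p-P)
E
python3 - <<'E'
from h import *
go(.476,-.325,.4,1.38); d=grab('wrist','w1'); R=np.array(d['R']);print(-R.T@np.array(d['t']),R[2])
print(proj(d,[.476,-.325,0.03]))
E
```

```text
t 1.15 pos [ 0.4463 -0.3836  0.4045] psi 1.3759860814398013 F [-0.5511 -0.6161  0.7597] w 0.07702101922070222
cm x,y,z: [6.326  1.7767 0.4483] turn -0.004013918560198615
[ 0.4623 -0.3077  0.3748] [-0.0595 -0.2986 -0.9525]
(np.float64(339.6899649076762), np.float64(139.54233231809997))
```

View pics/w1.png

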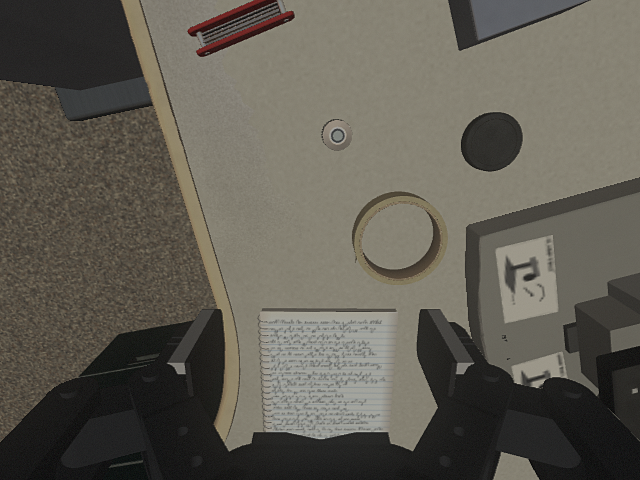

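The wrist view shows the slim objective as concentric circles at (337,134). The image's up is tool +x. I'll move over it and lower for a second view.

>>> step_arm(
  rows="0.9 3.2 0.9 5 0; 0.9 6.3 1.6 10 0; 0.9 6.3 1.6 10 0;0.9 6.3 1.6 10 0",
)

```text
t: 1.7
ee_pos: [0.4745, -0.325, 0.3049]
orientation: [0.0, 0.772, 0.636, -0.0]
contact_force: [0.2, -0.2, 0.4]
gripper_width: 0.0769
gripper_force: 0.0
```

```bash
python3 - <<'E'
from h import *
d=grab('wrist','w2');d1=load('w1');s=monitor.state();e=s['ee_pos']
print(proj(d,[e[0],e[1],.03]))
def circ(d,u,v,w,tag):
    c=cv2.resize(d['color'][v-w:v+w,u-w:u+w],None,fx=4,fy=4,interpolation=cv2.INTER_CUBIC)
    cv2.imwrite(f'pics/{tag}.png',c[:,:,::-1]); return c
a=circ(d1,337,134,30,'c1')
p=proj(d,[.4745,-.326,.04]);print(p);b=circ(d,int(p[0]),int(p[1]),60,'c2')
im=np.zeros((480,720,3),np.uint8);im[:240,:240]=a;im[:480,240:]=b;cv2.imwrite('pics/c12.png',im[:,:,::-1])
E
```

```text
(np.float64(319.00521976654414), np.float64(242.77532046757528))
(np.float64(319.16853057093897), np.float64(248.29133031910715))
```

View pics/c12.png

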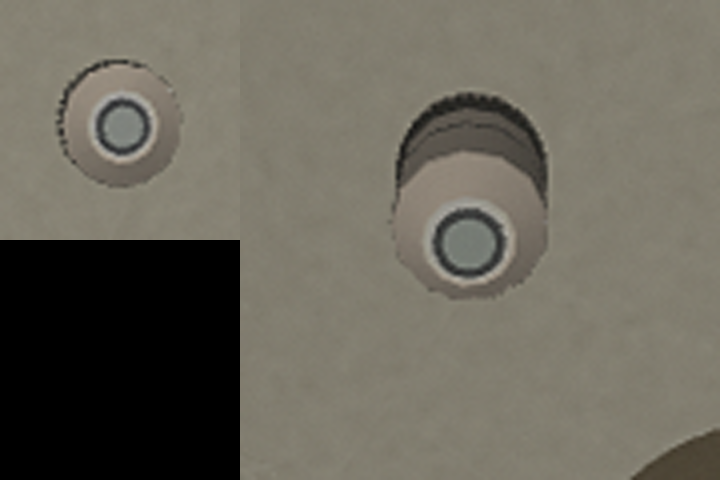

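The crops show the dark tip ring at w1 ≈ (337.4,135.1) and w2 ≈ (315.9,248.1).

```bash
python3 - <<'E'
from h import *
d=load('w2');d1=load('w1')
X=tri([(d1,337.4,135.1),(d,315.9,248.1)]);print(X, onplane(d,315.9,248.1,.056),onplane(d1,337.4,135.1,.056))
go(X[0],X[1],.035+.173)
E
```

```text
[ 0.4737 -0.3199  0.0572] [ 0.4736 -0.3203  0.056 ] [ 0.4738 -0.3199  0.056 ]
t 1.75 pos [ 0.4745 -0.3254  0.3055] psi 1.3767910370018075 F [ 0.406  -0.0033 -0.1087] w 0.07687225621261257
cm x,y,z: [ 0.5247 -0.1792  9.752 ] turn None
```

>>> step_arm(
  rows="0.9 0.5 -0.2 4 0; 0.9 0.5 -0.2 8 0; 0.9 0.5 -0.2 9.8 0; 0.9 0.5 -0.2 9.8 0; 0.3 0.5 -0.2 9.8 0",
  newtons=40,
)

```text
t: 2.38
ee_pos: [0.4739, -0.3193, 0.208]
orientation: [0.001, 0.772, 0.636, 0.0]
contact_force: [-0.2, 0.0, -0.1]
gripper_width: 0.0604
gripper_force: 0.0
```

>>> step_arm(
  rows="0.1 0 0 0 0; 0.1 0 0 0 0; 0.1 0 0 0 0; 0.1 0 0 0 0",
)

```text
t: 2.88
ee_pos: [0.4737, -0.3189, 0.2077]
orientation: [0.001, 0.772, 0.636, 0.0]
contact_force: [-0.5, -0.3, 7.0]
gripper_width: 0.0233
gripper_force: 38.8
```

>>> step_arm(
  rows="0.1 0 0 -5 0; 0.1 4 0.5 -10 0; 0.1 10 1.2 -13 0; 0.1 16 1.9 -13 0; 0.1 22 2.6 -13 0",
)

```text
t: 3.5
ee_pos: [0.5409, -0.1077, 0.3378]
orientation: [0.001, 0.772, 0.636, 0.001]
contact_force: [1.8, -0.6, -1.7]
gripper_width: 0.023
gripper_force: 39.7
```

>>> step_arm(
  rows="0.1 6 0.7 0 0; 0.1 12 1.3 0 0; 0.1 13.3 1.3 0 0; 0.1 13.3 1.3 0 0; 0.1 13.3 1.3 0 0",
)

```text
t: 4.12
ee_pos: [0.5783, 0.0169, 0.3366]
orientation: [0.0, 0.772, 0.635, -0.001]
contact_force: [0.2, -0.5, -1.4]
gripper_width: 0.0233
gripper_force: 39.7
```

```bash
python3 - <<'E'
from h import *
go(.6,.1056,.33);d=grab('wrist','w3')
E
```

```text
t 4.125 pos [0.5783 0.0169 0.3366] psi 1.3766441597380716 F [ 0.1611 -0.5341 -1.4258] w 0.02326299976869019
cm x,y,z: [9.1243 0.4217 0.6582] turn None
```

View pics/w3.png

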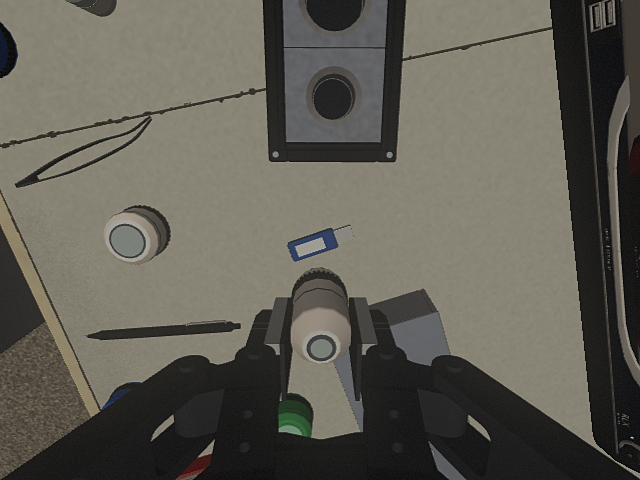

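The slim objective is held upright. Its well bore is at (334,97), the case's near corners are at (275,155) and (390,155), and the wide objective is at (128,240). I'll take a second view further on.

>>> step_arm(
  rows="0.1 5 0 0 0; 0.1 8 0.2 0 0; 0.1 8 0.2 0 0; 0.1 8 0.2 0 0",
)

```text
t: 4.68
ee_pos: [0.5958, 0.095, 0.3365]
orientation: [0.0, 0.772, 0.635, -0.001]
contact_force: [-0.6, 0.4, -0.9]
gripper_width: 0.0232
gripper_force: 39.7
```

```bash
cat >> h.py <<'E'
def wells(d,guess,r=0.02,thr=70):
    g=cv2.cvtColor(d['color'],cv2.COLOR_RGB2GRAY); out=[]
    for G in guess:
        u,v=proj(d,G); 
        if not(5<u<635 and 5<v<475): out.append(None);continue
        w=int(.03/ (np.array(d['R'])@np.array(G)+np.array(d['t']))[2]*d['fx'])
        u,v=int(u),int(v);y0,x0=max(v-w,0),max(u-w,0)
        m=(g[y0:v+w,x0:u+w]<thr).astype(np.uint8)
        n,l,s,ce=cv2.connectedComponentsWithStats(m)
        k=l[min(v-y0,m.shape[0]-1),u-x0]; 
        if k==0: out.append(None);continue
        c=max(cv2.findContours((l==k).astype(np.uint8),0,1)[0],key=cv2.contourArea)
        e=cv2.fitEllipse(c); out.append((e[0][0]+x0,e[0][1]+y0,e[1],s[k]))
    return out
E
python3 - <<'E'
from h import *
go(.6,.1056,.33);d=grab('wrist','w4');d3=load('w3')
G=[(.5999,.1056,.04),(.6123,.1638,.04),(.6245,.2176,.04)]
a=wells(d3,G);b=wells(d,G)
for x,y in zip(a,b):
    print(x,y)
    if x and y: print(tri([(d3,*x[:2]),(d,*y[:2])]),onplane(d,*y[:2],.04))
for n,D in [('w3',d3),('w4',d)]: print(n,[onplane(D,*p[:2],.036)[:2] for p in (a if n=='w3' else b) if p])
cv2.imwrite('pics/w4c.png',cv2.imread('pics/w4.png')[0:400,160:560])
E
```

```text
t 4.675 pos [0.5958 0.095  0.3365] psi 1.3766567227080015 F [-0.6075  0.4295 -0.8764] w 0.02316575132059084
cm x,y,z: [1.1248 0.2106 0.6499] turn None
(333.2618827819824, 96.0057373046875, (42.54104232788086, 45.348960876464844), array([  32,   18,   44,   47, 1519], dtype=int32)) (329.1253089904785, 213.85176849365234, (37.723899841308594, 38.090110778808594), array([  30,   18,   40,   39, 1153], dtype=int32))
[0.6056 0.1073 0.0378] [0.6056 0.1078 0.04  ]
None (330.0185852050781, 130.46425247192383, (54.62324905395508, 57.14960479736328), array([  24,   14,   55,   58, 2393], dtype=int32))
None (331.0573616027832, 35.8188591003418, (71.10348510742188, 77.14166259765625), array([  16,    0,   73,   76, 4341], dtype=int32))
w3 [array([0.6057, 0.1074])]
w4 [array([0.6055, 0.1068]), array([0.617 , 0.1642]), array([0.6283, 0.221 ])]
```

View pics/w4c.png

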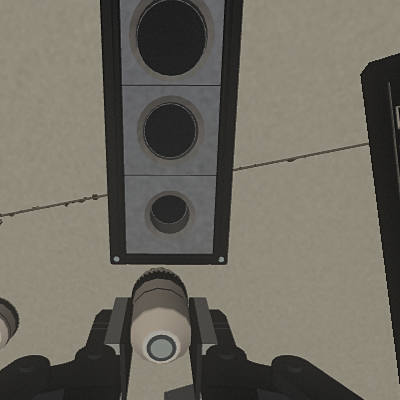

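The w4 crop shows the slim well at full-image (329,213), mid at (330,130), wide at (331,36), and the held lens at (321,347). The 58 mm spacing checks out.

```bash
python3 - <<'E'
from h import *
d=load('w4');s=monitor.state();e=s['ee_pos']
L=onplane(d,320.8,347,e[2]-.151);p=psi(s);D=L-e;print('offset tool x,y mm',1e3*(D[0]*np.cos(p)+D[1]*np.sin(p)),1e3*(D[0]*np.sin(p)-D[1]*np.cos(p)))
go(.6056,.1071,.22)
E
```

```text
offset tool x,y mm -1.1733294512060592 1.0590613623800058
t 4.725 pos [0.5958 0.0948 0.3365] psi 1.376268330984867 F [-0.7007  0.1833 -0.799 ] w 0.022991500610801
cm x,y,z: [ 1.3964  0.7274 11.6529] turn None
```

>>> step_arm(
  rows="0.1 1.5 0.7 3 0; 0.1 1.5 0.7 6.5 0; 0.1 1.5 0.7 8 0; 0.1 1.5 0.7 8 0",
)

```text
t: 5.22
ee_pos: [0.6055, 0.1092, 0.256]
orientation: [-0.0, 0.772, 0.636, -0.001]
contact_force: [-0.7, 0.1, -1.2]
gripper_width: 0.0234
gripper_force: 39.7
```

>>> step_arm(
  rows="0.1 0 0 1 0; 0.1 0 0 1.8 0; 0.1 0 0 2.5 0; 0.1 0 0 2.5 0",
)

```text
t: 5.72
ee_pos: [0.6055, 0.1102, 0.2311]
orientation: [-0.0, 0.772, 0.636, -0.0]
contact_force: [0.1, -0.9, -0.8]
gripper_width: 0.0232
gripper_force: 39.7
```

>>> step_arm(
  rows="0.1 -0.2 0 0.5 0; 0.1 -0.2 0 1.0 0; 0.1 -0.2 0 1.4 0; 0.1 -0.2 0 1.4 0",
)

```text
t: 6.22
ee_pos: [0.6052, 0.1085, 0.2173]
orientation: [-0.0, 0.772, 0.636, -0.0]
contact_force: [0.5, -0.4, 0.1]
gripper_width: 0.0231
gripper_force: 39.8
```

>>> step_arm(
  rows="0.1 0 0 0.15 0; 0.3 0 0 0.15 0; 0.55 0 0 0.15 0; 0.55 0 0 0.15 0; 0.55 0 0 0.15 0",
)

```text
t: 6.85
ee_pos: [0.6053, 0.1084, 0.2162]
orientation: [0.0, 0.772, 0.636, 0.0]
contact_force: [0.4, -0.2, -0.7]
gripper_width: 0.0472
gripper_force: 0.0
```

>>> step_arm(
  rows="0.55 0 0 -3 0; 0.55 0 0 -6 0; 0.7 0 0 -10 0; 0.7 0 0 -10 0",
)

```text
t: 7.35
ee_pos: [0.606, 0.1085, 0.3192]
orientation: [0.001, 0.772, 0.636, 0.002]
contact_force: [0.5, 0.4, -0.2]
gripper_width: 0.06
gripper_force: 0.0
```

```bash
python3 - <<'E'
from h import *
d=grab('wrist','w5');go(.5173,.3407,.33)
cv2.imwrite('pics/w5c.png',d['color'][0:400,120:520,::-1])
for n in ['slimseat']:print(proj(d,[.6056,.1071,.064]))
E
```

```text
t 7.4 pos [0.6055 0.1083 0.3175] psi 1.3785434521026794 F [ 0.3937  0.1843 -0.876 ] w 0.059828745852797835
cm x,y,z: [ 21.1242 -13.1008  -1.2488] turn None
(np.float64(316.57309319411615), np.float64(254.98602644594172))
```

View pics/w5c.png

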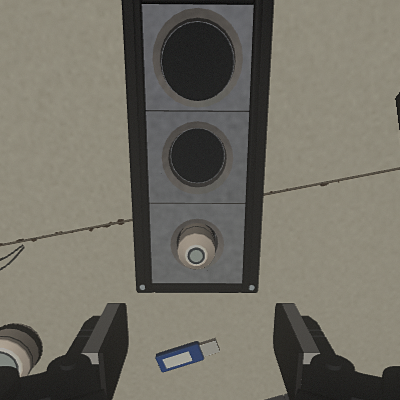

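Slim is seated: its lens at (316,255) matches the predicted seated position. Next is the mid objective.

>>> step_arm(
  rows="0.8 4 -4 0 0; 0.8 8 -8 0 0; 0.8 13 -12 0 0; 0.8 14 -13 0 0; 0.8 14 -13 0 0",
)

```text
t: 8.02
ee_pos: [0.5037, 0.2713, 0.3153]
orientation: [-0.0, 0.771, 0.637, -0.001]
contact_force: [0.1, -0.1, -0.1]
gripper_width: 0.0684
gripper_force: 0.0
```

>>> step_arm(
  rows="0.8 0 0 0 0; 0.8 0 0 0 0",
)

```text
t: 8.28
ee_pos: [0.5053, 0.2689, 0.3159]
orientation: [0.0, 0.773, 0.635, -0.0]
contact_force: [-0.3, -0.6, -0.3]
gripper_width: 0.0682
gripper_force: 0.0
```

```bash
python3 - <<'E'
from h import *
d=grab('wrist','w6');go(.5173,.3407,.33)
w5=load('w5');w4=load('w4');G=[(.6056,.1071,.04),(.617,.164,.04),(.6283,.2209,.04)]
a=wells(w4,G);b=wells(w5,G)
for i in (1,2): print(b[i],tri([(w4,*a[i][:2]),(w5,*b[i][:2])]),onplane(w5,*b[i][:2],.036))
E
```

```text
t 8.325 pos [0.5052 0.2691 0.316 ] psi 1.3761723447128233 F [ 0.7126 -0.282  -0.1346] w 0.06799855996638293
cm x,y,z: [ 7.2608 -0.2018 -1.402 ] turn None
(316.84062576293945, 157.4451141357422, (56.934356689453125, 57.61122131347656), array([  18,   17,   59,   59, 2568], dtype=int32)) [0.6169 0.1643 0.0409] [0.6169 0.1639 0.036 ]
(317.1042823791504, 58.48945236206055, (74.03386688232422, 82.25389099121094), array([  13,    9,   76,   84, 4785], dtype=int32)) [0.6288 0.2229 0.026 ] [0.6284 0.2216 0.036 ]
```

>>> step_arm(
  rows="0.8 4 0 3 0; 0.8 7 0 7 0; 0.8 7 0 7 0; 0.8 7 0 7 0",
)

```text
t: 8.82
ee_pos: [0.5181, 0.3381, 0.2463]
orientation: [0.0, 0.772, 0.636, -0.0]
contact_force: [0.4, -0.7, 0.2]
gripper_width: 0.0684
gripper_force: 0.0
```

```bash
python3 - <<'E'
from h import *
d=grab('wrist','w7');go(.5173,.3407,.208);d6=load('w6')
im=np.hstack([d6['color'][:,120:520],d['color'][:,120:520]]);cv2.imwrite('pics/w67.png',im[:,:,::-1])
print(proj(d,[.5173,.3407,.046]),proj(d6,[.5173,.3407,.046]))
E
```

```text
t 8.875 pos [0.5183 0.3379 0.2469] psi 1.3771079640181871 F [-0.4982 -1.1372  0.3249] w 0.06807182466989775
cm x,y,z: [ 0.254  -0.1511  3.8878] turn None
(np.float64(315.7393781125191), np.float64(283.4461008733553)) (np.float64(315.1108503746677), np.float64(130.38182482011308))
```

View pics/w67.png

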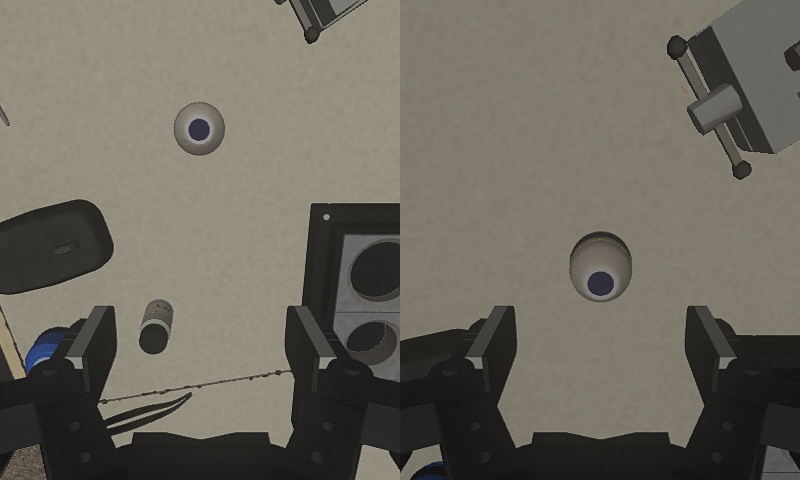

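The left panel (w6) shows the mid lens at (319.5,129.5). The right panel (w7) shows it at (320,283.5).

```bash
python3 - <<'E'
from h import *
d=load('w7');d6=load('w6')
def lens(D,u,v):
    w=14;g=cv2.cvtColor(D['color'],cv2.COLOR_RGB2GRAY)[v-w:v+w,u-w:u+w];M=cv2.moments((g<95).astype(np.uint8),True);return M['m10']/M['m00']+u-w,M['m01']/M['m00']+v-w
a=lens(d6,320,130);b=lens(d,320,284);X=tri([(d6,*a),(d,*b)]);print(a,b,X,onplane(d,*b,.046));go(X[0],X[1],.198)
E
```

```text
(319.14736842105265, 129.7157894736842) (320.27413127413126, 283.4864864864865) [0.5197 0.3406 0.047 ] [0.5195 0.3403 0.046 ]
t 8.875 pos [0.5183 0.3379 0.2469] psi 1.3771079640181871 F [-0.4982 -1.1372  0.3249] w 0.06807182466989775
cm x,y,z: [0.2941 0.0825 4.8878] turn None
```

>>> step_arm(
  rows="0.8 0.3 0.1 2.5 0; 0.8 0.3 0.1 4.9 0; 0.8 0.3 0.1 4.9 0; 0.4 0.3 0.1 4.9 0; 0.2 0.3 0.1 4.9 0",
)

```text
t: 9.5
ee_pos: [0.5197, 0.342, 0.1986]
orientation: [0.0, 0.772, 0.636, 0.001]
contact_force: [0.3, -0.8, 0.8]
gripper_width: 0.0328
gripper_force: 4.3
```

>>> step_arm(
  rows="0.2 0 0 0 0; 0.2 0 0 0 0; 0.2 0 0 0 0",
)

```text
t: 9.88
ee_pos: [0.5197, 0.3421, 0.1988]
orientation: [0.0, 0.772, 0.636, 0.001]
contact_force: [-0.4, -1.3, 7.2]
gripper_width: 0.0318
gripper_force: 39.1
```

>>> step_arm(
  rows="0.2 0 0 -5 0; 0.2 -3 2.5 -9 0; 0.2 -7 6 -9 0; 0.2 -11 9.5 -9 0; 0.2 -15.5 13 -9 0",
)

```text
t: 10.5
ee_pos: [0.618, 0.1639, 0.2882]
orientation: [0.0, 0.771, 0.636, 0.001]
contact_force: [1.3, 0.4, -0.8]
gripper_width: 0.0315
gripper_force: 40.4
```

>>> step_arm(
  rows="0.2 0 0 0 0; 0.2 0 0 2 0; 0.2 0 0 3.5 0; 0.2 0 0 3.5 0",
)

```text
t: 11.0
ee_pos: [0.6167, 0.1656, 0.2512]
orientation: [-0.0, 0.771, 0.636, -0.001]
contact_force: [-0.3, 0.6, -0.4]
gripper_width: 0.0316
gripper_force: 40.3
```

```bash
python3 - <<'E'
from h import *
d=grab('wrist','w8');s=monitor.state();e=s['ee_pos'];p=psi(s)
u,v=320,348;g=cv2.cvtColor(d['color'],cv2.COLOR_RGB2GRAY)[v-40:v+40,u-20:u+20];
m=(g<95).astype(np.uint8);n,l,st,ce=cv2.connectedComponentsWithStats(m)
for i in range(1,n):
    if st[i,4]>60: 
        q=ce[i]+[u-20,v-40];D=onplane(d,*q,e[2]-.1515)-e;print(q,st[i],1e3*(D[0]*np.cos(p)+D[1]*np.sin(p)),1e3*(D[0]*np.sin(p)-D[1]*np.cos(p)))
go(.6172,.1654,.25)
E
```

```text
[320.2822 346.1607] [  3  24  35  30 815] -0.9645756324173371 0.36045186882786656
[334.0046 372.3607] [ 23  53  17  26 219] -12.29650453878031 5.528837127157798
t 11.05 pos [0.617  0.1657 0.2519] psi 1.3797401041251447 F [ 0.6255 -0.3871 -0.6765] w 0.03205728920660523
cm x,y,z: [-0.0239  0.0272  0.189 ] turn None
```

>>> step_arm(
  rows="0.2 0 0 1 0; 0.2 0 0 1.8 0; 0.2 0 0 2.6 0; 0.2 0 0 3.2 0; 0.2 0 0 3.3 0",
)

```text
t: 11.68
ee_pos: [0.6172, 0.1651, 0.2186]
orientation: [-0.0, 0.772, 0.636, -0.0]
contact_force: [0.7, 0.2, -1.5]
gripper_width: 0.0317
gripper_force: 40.3
```

>>> step_arm(
  rows="0.2 0 0 0.1 0; 0.2 0 0 0.1 0",
)

```text
t: 11.92
ee_pos: [0.6174, 0.1651, 0.2183]
orientation: [0.0, 0.772, 0.636, 0.0]
contact_force: [-0.1, -0.4, -1.3]
gripper_width: 0.0317
gripper_force: 40.3
```

Release, lift, then head for the wide one at about (0.43,0.04) with a look on the way.

>>> step_arm(
  rows="0.2 0 0 0.15 0; 0.35 0 0 0.15 0; 0.65 0 0 0.15 0; 0.65 0 0 0.15 0; 0.65 0 0 0.15 0",
)

```text
t: 12.55
ee_pos: [0.6173, 0.1651, 0.2167]
orientation: [0.0, 0.772, 0.636, 0.0]
contact_force: [-0.0, 0.1, -0.7]
gripper_width: 0.0558
gripper_force: 0.0
```

>>> step_arm(
  rows="0.65 0 0 -3 0; 0.65 0 0 -6 0; 0.8 -5 0 -10 0; 0.85 -11 0 -10 0; 0.9 -16 -4 -10 0",
)

```text
t: 13.18
ee_pos: [0.5495, 0.0138, 0.3172]
orientation: [0.001, 0.773, 0.635, 0.001]
contact_force: [-0.2, -0.3, -0.4]
gripper_width: 0.0771
gripper_force: 0.0
```

```bash
python3 - <<'E'
from h import *
d=grab('wrist','w9');go(.43,.0,.31);
print(proj(d,[.617,.164,.064]),proj(d,[.43,.04,.036]))
E
```

```text
t 13.225 pos [0.5415 0.0087 0.3161] psi 1.3720330455214398 F [-10.9124  -6.091   -2.637 ] w 0.07693952162275254
cm x,y,z: [ -3.0563 -10.7563   0.6106] turn None
(np.float64(391.6775466355819), np.float64(-52.890124477596146)) (np.float64(140.7907015752024), np.float64(236.38798972171944))
```

View pics/w9.png

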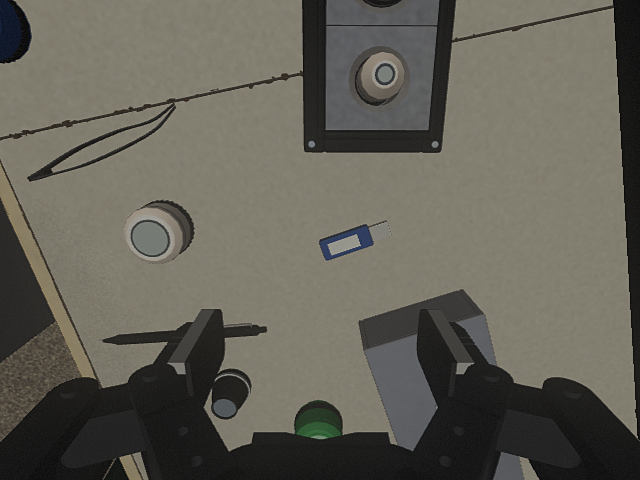

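The wide lens is at (150,238) and slim is still seated at (383,75). I'll go above the wide objective.

```bash
python3 - <<'E'
from h import *
d=load('w9');X=onplane(d,150,238,.036);print(X);go(X[0],X[1]-.01,.29)
E
```

```text
[0.4359 0.0377 0.036 ]
t 13.225 pos [0.5415 0.0087 0.3161] psi 1.3720330455214398 F [-10.9124  -6.091   -2.637 ] w 0.07693952162275254
cm x,y,z: [ -0.23   -10.7281   2.6106] turn None
```

>>> step_arm(
  rows="0.9 -0.5 -5 0 0; 0.9 -1 -10 2 0; 0.9 -1 -11.2 2.6 0; 0.9 -1 -11.2 2.6 0; 0.9 -1 -11.2 2.6 0",
)

```text
t: 13.85
ee_pos: [0.4385, 0.0285, 0.291]
orientation: [0.0, 0.772, 0.636, 0.001]
contact_force: [0.1, 0.1, 0.0]
gripper_width: 0.077
gripper_force: 0.0
```

```bash
python3 - <<'E'
from h import *
d=grab('wrist','w10');d9=load('w9')
def lens(D,u,v,w=45,tag=''):
    c=D['color'][v-w:v+w,u-w:u+w]; g=cv2.cvtColor(cv2.resize(c,None,fx=4,fy=4,interpolation=cv2.INTER_CUBIC),cv2.COLOR_RGB2GRAY)
    m=(g<90).astype(np.uint8);n,l,st,ce=cv2.connectedComponentsWithStats(m);
    return [(st[i],ce[i]/4+[u-w,v-w]) for i in range(1,n) if st[i,4]>150],g
for D,u,v in [(d9,150,238),(d,*map(int,proj(d,[.4359,.0377,.036])))]:
    r,g=lens(D,u,v);print(u,v);[print(x) for x in r];cv2.imwrite(f'pics/L{u}.png',g)
print(monitor.state()['ee_pos'],psi(monitor.state()))
im=np.hstack([cv2.imread('pics/L150.png'),cv2.imread(f'pics/L{u}.png')]);cv2.imwrite('pics/L.png',im)
E
```

```text
150 238
(array([  141,    27,   219,   218, 12821], dtype=int32), array([177.6186, 219.8285]))
(array([ 103,  107,  157,  149, 3449], dtype=int32), array([151.0037, 237.5141]))
311 239
(array([  60,   12,  259,  142, 6243], dtype=int32), array([316.1479, 208.0524]))
(array([ 100,  101,  171,  166, 4021], dtype=int32), array([312.3231, 238.6178]))
[0.4384 0.0284 0.2909] 1.3785145818245483
```

View pics/L.png

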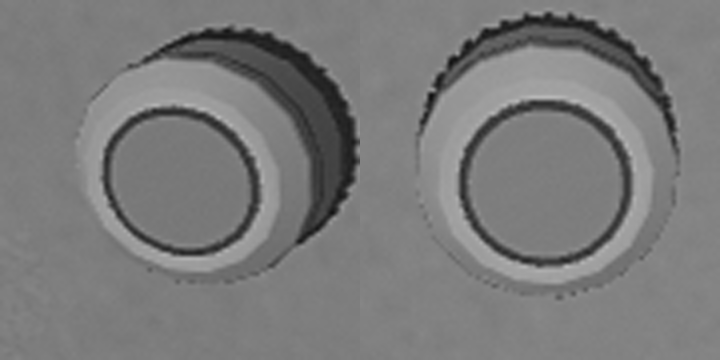

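The ring centres are w9 ≈ (150,238) and w10 ≈ (312,239.6).

```bash
python3 - <<'E'
from h import *
d=load('w10');d9=load('w9')
X=tri([(d9,150,238),(d,312,239.6)]);print(X,onplane(d,312,239.6,.036),onplane(d9,150,238,.036))
X=onplane(d,312,239.6,.036);go(X[0],X[1],.188)
E
```

```text
[0.4365 0.0379 0.0372] [0.4364 0.0375 0.036 ] [0.4359 0.0377 0.036 ]
t 13.9 pos [0.4384 0.0284 0.2909] psi 1.3785145818245483 F [-0.035  -0.3057 -0.3437] w 0.07672930684185668
cm x,y,z: [ 0.8534 -0.3714 10.292 ] turn None
```

>>> step_arm(
  rows="0.9 0.8 -0.35 5 0; 0.9 0.8 -0.35 9 0; 0.9 0.8 -0.35 10.3 0; 0.9 0.8 -0.35 10.3 0; 0.6 0.8 -0.35 10.3 0",
)

```text
t: 14.52
ee_pos: [0.4359, 0.0367, 0.1871]
orientation: [0.0, 0.772, 0.636, 0.0]
contact_force: [-0.0, -0.7, 0.0]
gripper_width: 0.0607
gripper_force: 0.0
```

>>> step_arm(
  rows="0.3 0 0 0 0; 0.3 0 0 0 0; 0.3 0 0 0 0; 0.3 0 0 0 0",
)

```text
t: 15.02
ee_pos: [0.4354, 0.0367, 0.1881]
orientation: [0.0, 0.772, 0.636, 0.0]
contact_force: [1.3, -0.3, 5.9]
gripper_width: 0.0406
gripper_force: 40.7
```

>>> step_arm(
  rows="0.3 0 0 -5 0; 0.3 3 2 -10 0; 0.3 8 5.5 -10 0; 0.3 13 9 -10 0; 0.3 18 12.5 -10 0",
)

```text
t: 15.65
ee_pos: [0.5931, 0.1902, 0.2878]
orientation: [-0.0, 0.772, 0.636, -0.0]
contact_force: [0.1, -0.1, -2.2]
gripper_width: 0.0405
gripper_force: 41.2
```

>>> step_arm(
  rows="0.3 3.7 2.9 0 0; 0.3 3.7 2.9 0 0; 0.3 3.7 2.9 2 0; 0.3 3.7 2.9 4.2 0; 0.3 3.7 2.9 4.2 0",
)

```text
t: 16.27
ee_pos: [0.6264, 0.219, 0.2428]
orientation: [-0.0, 0.772, 0.636, -0.002]
contact_force: [-0.2, -0.4, -1.5]
gripper_width: 0.0405
gripper_force: 41.1
```

```bash
python3 - <<'E'
from h import *
d=grab('wrist','w11');s=monitor.state();e=s['ee_pos'];p=psi(s)
print(proj(d,e-np.array([0,0,.152])))
cv2.imwrite('pics/w11c.png',d['color'][150:450,170:470,::-1])
go(.6281,.2204,.238)
E
```

```text
(np.float64(320.2095159537383), np.float64(341.9774420403889))
t 16.325 pos [0.6268 0.2196 0.2441] psi 1.3787342772727047 F [ 0.8358  0.0466 -1.9292] w 0.04061546107197413
cm x,y,z: [0.1036 0.1089 0.6149] turn None
```

View pics/w11c.png

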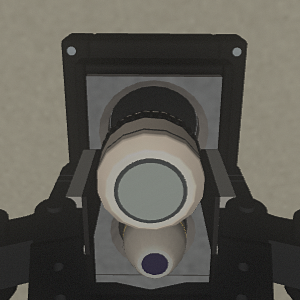

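The wide objective is over its well, lens at (322,341), with mid seated behind at (324,413). Lowering now.

>>> step_arm(
  rows="0.3 0.1 0.1 0.6 0; 0.3 0.1 0.1 1.3 0; 0.3 0.1 0.1 2 0; 0.3 0.1 0.1 2.6 0; 0.3 0.1 0.1 2.6 0",
)

```text
t: 16.95
ee_pos: [0.6285, 0.2211, 0.219]
orientation: [-0.0, 0.772, 0.636, -0.0]
contact_force: [0.1, -0.5, -1.7]
gripper_width: 0.0407
gripper_force: 41.1
```

>>> step_arm(
  rows="0.3 0 0 0.1 0; 0.3 0 0 0.1 0",
)

```text
t: 17.2
ee_pos: [0.6286, 0.2211, 0.2187]
orientation: [0.0, 0.772, 0.636, -0.0]
contact_force: [-1.2, -0.7, -1.6]
gripper_width: 0.0408
gripper_force: 41.1
```

>>> step_arm(
  rows="0.3 0 0 0.2 0; 0.45 0 0 0.2 0; 0.75 0 0 0.2 0; 0.75 0 0 0.2 0; 0.75 0 0 0.2 0",
)

```text
t: 17.82
ee_pos: [0.6288, 0.2213, 0.2168]
orientation: [0.0, 0.772, 0.636, 0.0]
contact_force: [-0.8, 0.9, 0.3]
gripper_width: 0.0641
gripper_force: 0.0
```

>>> step_arm(
  rows="0.75 0 0 -3 0; 0.75 0 0 -6 0; 0.75 -5 0 -12 0; 0.75 -11 0 -14 0; 0.75 -14 0 -14 0",
)

```text
t: 18.45
ee_pos: [0.6019, 0.0819, 0.3586]
orientation: [0.001, 0.772, 0.636, 0.001]
contact_force: [0.5, -0.1, -0.0]
gripper_width: 0.0639
gripper_force: 0.0
```

>>> step_arm(
  rows="0.6 0 0 0 0; 0.6 0 0 0 0",
)

```text
t: 18.7
ee_pos: [0.6021, 0.0841, 0.3569]
orientation: [-0.0, 0.772, 0.636, 0.0]
contact_force: [-0.3, 0.2, 0.6]
gripper_width: 0.0513
gripper_force: 0.0
```

```bash
python3 - <<'E'
from h import *
d=grab('wrist','w12');go(.6,-.25,.33)
for X in [(.6056,.1071),(.617,.164),(.6284,.2212)]: print(proj(d,[*X,.064]))
cv2.imwrite('pics/w12c.png',d['color'][0:320,160:480,::-1])
E
```

```text
t 18.75 pos [0.602  0.0848 0.3567] psi 1.3798253901205548 F [0.2268 0.472  0.1994] w 0.05123341212003786
cm x,y,z: [-32.9071   6.1542   2.6739] turn None
(np.float64(317.4868267922277), np.float64(203.62535894587984))
(np.float64(317.79617840474464), np.float64(116.90722223159833))
(np.float64(318.05816967289843), np.float64(16.483635898120838))
```

View pics/w12c.png

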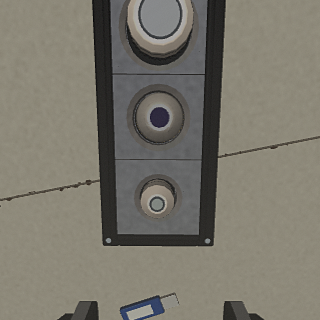

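All three are seated: lenses at (317,203), (319.5,117) and (320,16), matching the predictions. Now the cover.

>>> step_arm(
  rows="0.6 -6 1.8 0 -0.1; 0.6 -12 3.6 0 -0.2; 0.6 -18 5.4 0 -0.3; 0.6 -24 7.2 0 -0.34; 0.6 -30 9 0 -0.34",
)

```text
t: 19.38
ee_pos: [0.6339, -0.2277, 0.3563]
orientation: [-0.0, 0.652, 0.758, 0.001]
contact_force: [1.3, 1.4, 0.5]
gripper_width: 0.0511
gripper_force: 0.0
```

>>> step_arm(
  rows="0.6 0 0 0 0; 0.6 0 0 0 0",
)

```text
t: 19.62
ee_pos: [0.6335, -0.2256, 0.3562]
orientation: [-0.001, 0.652, 0.758, 0.001]
contact_force: [0.4, 0.7, 0.2]
gripper_width: 0.0511
gripper_force: 0.0
```

```bash
python3 - <<'E'
from h import *
d=grab('wrist','w13');go(.62,-.165,.33,1.717)
E
```

```text
t 19.675 pos [ 0.6335 -0.2248  0.3565] psi 1.7217351546804354 F [-0.0206 -0.0801  0.0334] w 0.051491520094976276
cm x,y,z: [ 6.1196 -0.439   2.6549] turn 0.004735154680435283
```

View pics/w13.png

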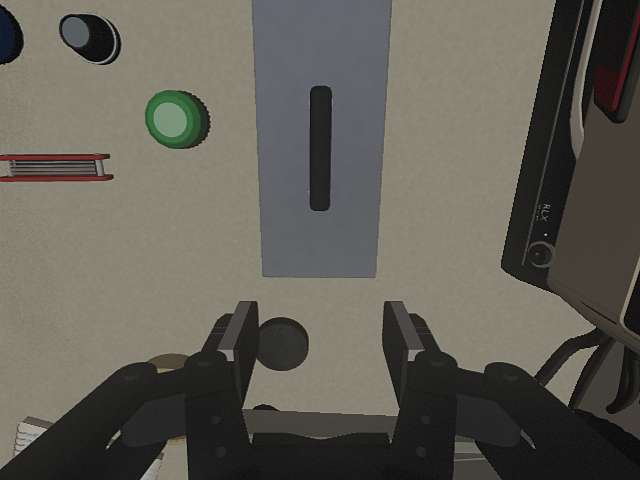

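The handle is a dark bar from (320,86) to (320,211), aligned with the image vertical. The cover's near edge is at v=277. I'll go over it for the second view.

>>> step_arm(
  rows="0.6 4 -0.3 2 0; 0.6 5 -0.4 4.5 0; 0.6 5 -0.4 4.5 0; 0.6 5 -0.4 4.5 0",
)

```text
t: 20.18
ee_pos: [0.6223, -0.1777, 0.3125]
orientation: [0.0, 0.652, 0.758, 0.0]
contact_force: [1.0, -0.6, 1.1]
gripper_width: 0.0509
gripper_force: 0.0
```

```bash
python3 - <<'E'
from h import *
d=grab('wrist','w14');d13=load('w13');o=[]
for D in (d13,d):
    u,v=map(int,proj(D,[.62,-.165,.074]));g=cv2.cvtColor(D['color'],cv2.COLOR_RGB2GRAY)
    m=(g<65).astype(np.uint8);m[300:]=0;n,l,s,ce=cv2.connectedComponentsWithStats(m)
    k=min((i for i in range(1,n) if s[i,4]>1000),key=lambda i:np.hypot(*(ce[i]-[u,v])))
    c=cv2.findContours((l==k).astype(np.uint8),0,1)[0][0];b=cv2.boxPoints(cv2.minAreaRect(c));b=b[np.argsort(b[:,1])]
    e=[b[:2].mean(0),b[2:].mean(0)];o.append((D,e));W=[onplane(D,*x,.074) for x in e];print(s[k],e,W,np.linalg.norm(W[0]-W[1]),np.arctan2(*(W[0]-W[1])[[1,0]]))
for i in (0,1): print(tri([(D,*e[i]) for D,e in o]))
C=(W[0]+W[1])/2;go(C[0],C[1],.223)
E
```

```text
[ 310   86   22  125 2601] [array([320.5,  86. ], dtype=float32), array([320.5, 210. ], dtype=float32)] [array([ 0.6197, -0.1274,  0.074 ]), array([ 0.6313, -0.2047,  0.074 ])] 0.07821670907020951 1.7206112890034997
[ 314  172   27  128 3027] [array([327.5687, 171.9415], dtype=float32), array([326.4127, 299.1038], dtype=float32)] [array([ 0.6195, -0.126 ,  0.074 ]), array([ 0.6307, -0.2016,  0.074 ])] 0.07641744855273079 1.7169506961685992
[ 0.6197 -0.1268  0.0675]
[ 0.6317 -0.2073  0.062 ]
t 20.225 pos [ 0.6223 -0.1782  0.3127] psi 1.719135585885519 F [ 0.159  -0.9316 -0.9672] w 0.05123259168108131
cm x,y,z: [1.3816 0.4888 8.9665] turn None
```

>>> step_arm(
  rows="0.6 1.1 0.5 4 0; 0.6 1.1 0.5 8 0; 0.6 1.1 0.5 8.9 0; 0.6 1.1 0.5 8.9 0; 0.2 1.1 0.5 8.9 0",
  newtons=80,
)

```text
t: 20.85
ee_pos: [0.6256, -0.167, 0.2243]
orientation: [0.001, 0.653, 0.757, 0.001]
contact_force: [-0.1, 1.0, 0.6]
gripper_width: 0.0344
gripper_force: 0.0
```

>>> step_arm(
  rows="0 0 0 0 0; 0 0 0 0 0; 0 0 0 0 0; 0 0 0 0 0",
)

```text
t: 21.35
ee_pos: [0.6252, -0.167, 0.2239]
orientation: [0.001, 0.653, 0.757, 0.0]
contact_force: [-1.9, -2.0, 6.3]
gripper_width: 0.0124
gripper_force: 78.2
```

>>> step_arm(
  rows="0 0 0 -1.5 0; 0 0 0 -4 0; 0 0 0 -8 0; 0 0 0 -12 0; 0 0 0 -14 0",
)

```text
t: 21.98
ee_pos: [0.6251, -0.1665, 0.3653]
orientation: [0.001, 0.653, 0.757, 0.001]
contact_force: [-0.6, 0.5, -3.3]
gripper_width: 0.0123
gripper_force: 78.6
```

>>> step_arm(
  rows="0 3 0.4 0 0.05; 0 8 1.1 0 0.12; 0 14 1.8 0 0.2; 0 20 2.6 0 0.28; 0 25 3.2 0 0.345",
)

```text
t: 22.6
ee_pos: [0.6192, 0.0876, 0.3625]
orientation: [-0.0, 0.774, 0.634, -0.0]
contact_force: [1.2, 0.5, -3.6]
gripper_width: 0.0126
gripper_force: 78.6
```

```bash
python3 - <<'E'
from h import *
d=grab('scene','s2');go(.617,.164,.36,1.374)
cv2.imwrite('pics/s2c.png',d['color'][80:380,100:500,::-1])
E
```

```text
t 22.65 pos [0.6181 0.0957 0.3635] psi 1.3775181305737743 F [ 0.4488  9.3337 -1.1784] w 0.012726339639521264
cm x,y,z: [ 6.6774 -1.4176  0.351 ] turn 0.0035181305737741475
```

View pics/s2c.png

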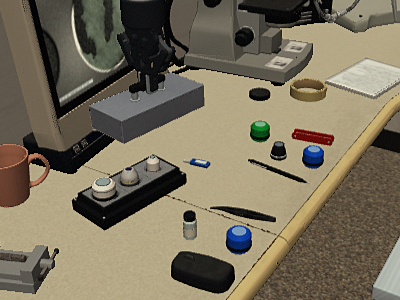

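The cover is held level at crop (150,108), and the three objectives stand seated in the case. Moving over the case.

>>> step_arm(
  rows="0 4 -0.9 0 0; 0 7.6 -1.8 0 0; 0 7.6 -1.8 2 0; 0 7.6 -1.8 3.5 0; 0 7.6 -1.8 3.5 0",
)

```text
t: 23.28
ee_pos: [0.6168, 0.1616, 0.3257]
orientation: [-0.0, 0.774, 0.634, -0.002]
contact_force: [-0.2, -1.4, -2.5]
gripper_width: 0.0127
gripper_force: 78.5
```

>>> step_arm(
  rows="0 0 0 0 0; 0 0 0 0 0",
)

```text
t: 23.52
ee_pos: [0.6173, 0.1628, 0.3282]
orientation: [0.0, 0.773, 0.634, 0.0]
contact_force: [-0.1, 0.0, -3.2]
gripper_width: 0.0117
gripper_force: 78.5
```

```bash
python3 - <<'E'
from h import *
go(.617,.164,.25,1.374);d=grab('wrist','w15')
cv2.imwrite('pics/w15c.png',d['color'][0:480,100:540,::-1])
E
```

```text
t 23.525 pos [0.6173 0.1628 0.3282] psi 1.3729742152829885 F [-0.1475  0.0237 -3.2101] w 0.011700303650818138
cm x,y,z: [ 0.1075 -0.0499  7.8197] turn -0.0010257847170116463
```

View pics/w15c.png

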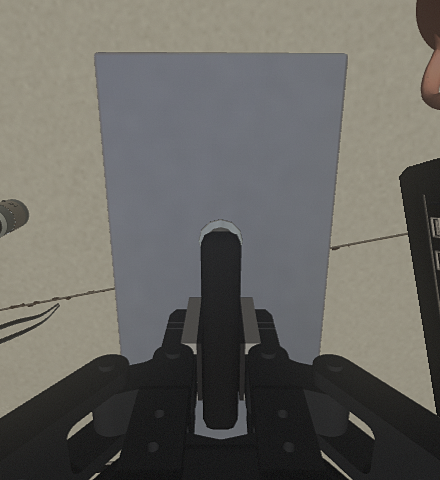

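The cover's far corners are at full-image (195.5,53.5) and (446.5,53.5), and the handle is centred at u≈321. I'll check its centre from these.

```bash
python3 - <<'E'
from h import *
d=load('w15');z=.328-.224+.045
a,b=onplane(d,195.5,53.5,z),onplane(d,446.5,53.5,z);p=1.373
v=b-a;print(np.linalg.norm(v),'yaw as psi',np.arctan2(v[1],v[0])+np.pi/2);m=(a+b)/2;print('centre',m[:2]-.1005*np.array([np.cos(p),np.sin(p)]))
E
```

```text
0.08964833058141389 yaw as psi 1.3732631763711936
centre [0.6187 0.1632]
```

>>> step_arm(
  rows="0 0.1 -0.1 1.5 0; 0 0.1 -0.1 3 0; 0 0.1 -0.1 4.2 0; 0 0.1 -0.1 5.2 0; 0 0.1 -0.1 5.8 0",
)

```text
t: 24.2
ee_pos: [0.6162, 0.1645, 0.2687]
orientation: [-0.0, 0.773, 0.634, -0.0]
contact_force: [0.1, 0.8, -3.6]
gripper_width: 0.0125
gripper_force: 78.6
```

>>> step_arm(
  rows="0 0 0 0.6 0; 0 0 0 1.1 0; 0 0 0 1.5 0; 0 0 0 1.7 0; 0 0 0 1.7 0",
)

```text
t: 24.82
ee_pos: [0.6162, 0.1645, 0.2527]
orientation: [-0.0, 0.773, 0.634, 0.0]
contact_force: [0.3, -0.6, -3.8]
gripper_width: 0.0124
gripper_force: 78.6
```

>>> step_arm(
  rows="0 0 0 0.15 0; 0 0 0 0.25 0; 0 0 0 0.3 0; 0 0 0 0.3 0",
)

```text
t: 25.32
ee_pos: [0.616, 0.1646, 0.2499]
orientation: [0.0, 0.773, 0.634, -0.0]
contact_force: [-3.5, -0.6, 2.0]
gripper_width: 0.0122
gripper_force: 79.4
```

>>> step_arm(
  rows="0.2 0 0 0 0; 0.5 0 0 0 0; 0.6 0 0 0 0; 0.6 0 0 0 0; 0.6 0 0 -1 0",
)

```text
t: 25.95
ee_pos: [0.616, 0.1644, 0.2594]
orientation: [-0.0, 0.773, 0.634, -0.001]
contact_force: [0.3, -0.2, 0.6]
gripper_width: 0.051
gripper_force: 0.0
```

>>> step_arm(
  rows="0.6 0 0 -3 0; 0.6 0 0 -7 0; 0.6 -5 0 -11 0; 0.6 -9 0 -12 0; 0.6 -9 0 -12 0",
)

```text
t: 26.58
ee_pos: [0.5985, 0.0727, 0.3811]
orientation: [0.001, 0.775, 0.632, -0.0]
contact_force: [0.3, 0.1, 0.5]
gripper_width: 0.0513
gripper_force: 0.0
```

>>> step_arm(
  rows="0.6 0 0 0 0; 0.6 0 0 0 0; 0.6 0 0 0 0",
)

```text
t: 26.95
ee_pos: [0.5986, 0.0773, 0.3793]
orientation: [-0.0, 0.773, 0.635, -0.0]
contact_force: [-0.7, -0.4, -0.2]
gripper_width: 0.0515
gripper_force: 0.0
```

```bash
python3 - <<'E'
from h import *
print(monitor.state()['t'],monitor.state()['ee_pos'])
d=grab('wrist','w16');s=grab('scene','s3')
im=np.hstack([cv2.resize(d['color'][:,100:540],(400,436)),cv2.resize(s['color'][150:369,130:331],(400,436))]);cv2.imwrite('pics/f.png',im[:,:,::-1])
# expected cover top corners at z=.071 seated on case (.617,.164) psi 1.374
p=1.374;ax=np.array([np.cos(p),np.sin(p)]);ay=np.array([np.sin(p),-np.cos(p)])
for i in (1,-1):
  for j in (-1,1):
    X=[*(np.array([.617,.164])+i*.1005*ax+j*.0455*ay),.071];print(i,j,proj(d,X),proj(s,X))
E
```

```text
26.95 [0.5986 0.0773 0.3793]
1 -1 (np.float64(247.04941074356628), np.float64(-68.86636964674494)) (np.float64(199.5326948919732), np.float64(278.4052068186815))
1 1 (np.float64(395.91362486831457), np.float64(-68.61541856094351)) (np.float64(167.40025323428875), np.float64(258.5257446970466))
-1 -1 (np.float64(261.88500242569444), np.float64(244.20677434318662)) (np.float64(283.94882116936617), np.float64(233.0648280920836))
-1 1 (np.float64(379.68750493511885), np.float64(244.432680406027)) (np.float64(251.44189052098787), np.float64(217.3322381888914))
```

View pics/f.png

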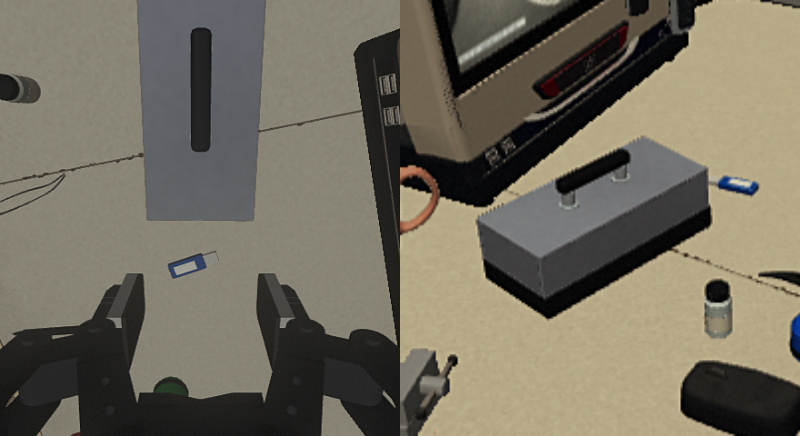

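The cover's near corners at (262,242) and (378,242) are within 2–3 px of the seated prediction. It sits level on the plinth all round, and the vial is in place.

```bash
python3 -c "
from h import *
print(env.sign_off())"
```

```text
the job is handed in; nothing more can be done
None
```

I lowered all three objectives into their own wells, set the cover on the ledge and let go, and handed the job in at about 27 s; my last pictures match the seated positions, but sign-off returned no verdict.

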